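# Roll the mould tote to the end stop and lift it onto the slab

## Task

Pull the black knob at the side of the roller track fully out so that its gate pin clears the lane, roll the tote along the rollers up against the end stop by pushing its body (leave its wooden handle alone until the gate is shut again), and push the knob fully back in behind it. Then lift the tote off by its handle and set it down, without dropping it, upright and centred on the bare rectangular grey slab on the bench top (not the round stone, nor the slab down in the catch tray), its long side along the slab's long side. Leave the beaker and the loupe where they are.

Things in the scene. Friction and masses are not known exactly. Their poses are not given: they have to be found in the camera images.
- track: Fixed aluminium roller track, 400 mm long (its y), 98 mm wide, 130 over the feet; origin on the bench under its centre. 12 free rollers, tops 45 mm above the bench. Side plates rise to 55 mm; the level lane between them is 86 mm wide, open at the -y end, with an end stop at +y. On the -x side, at y = +30 mm, a bracket (x -49 to -63 mm, up to z 80 mm) carries the gate plunger.
- plunger (a joint): Gate plunger, slides along the track's x. 0 = fully in: its 10 mm pin, 67 mm above the bench, stands 20 mm into the lane at track y = +30 mm and bars the tote. Grows as the knob is pulled away from the track (track -x) to its stop at 0.026 (m), pin clear of the lane. About 3 N of friction holds it where it is left; no spring.
- plunger_grip (a point): Centre of the plunger's black round knob, 32 mm in diameter, 18 mm long along the track's x, 67 mm above the bench; it moves with the plunger. Fully in it is at track (-78, +30) mm, fully out at (-104, +30). A 12 mm stem joins it to the bracket, 6 mm away when fully in.
- stop_face (a point): Middle of the end stop's upright face, at track (0, +185, +60) mm; the stop's top is 79 mm above the bench. The tote's +y end comes to rest against it, the tote's origin then at track y = +120 mm.
- tote: Open sheet-steel tote, 130 mm long (its y, along the lane), 80 mm wide (x), walls 32 mm high and 4 mm thick, about 0.4 kg; origin at the centre of its underside. A round plaster mould fixed in it stands up to 23 mm. It starts on the rollers between the lane's open end and the gate pin.
- tote_handle: The tote's fixed wooden handle bar, running lengthwise over its middle: 72 mm long (its y), 12 x 12 mm in section; origin at the bar's centre, 56 mm above the tote's underside. Two thin posts 30 mm either side of the centre carry it; between them it can be gripped across its width (x).
- slab: Fixed flat bare rectangular grey slab on the bench top, 100 mm (its x) by 150 mm (its y), 10 mm thick; origin at the centre of its underside. The place for the tote. It may lie in front of the track or beyond its left end; the round stone lies at the other place.
- stone: Round dark rubbing stone, fixed, 120 mm across, 20 mm high, origin under its centre. Not the place for the tote.
- beaker: Bystander: loose empty steel beaker, 71 mm across, 73 mm high, origin under its centre.
- loupe: Bystander: loose black loupe, 35 mm across, 26 mm high, standing on the bench.

How it is judged:
By the outcome, as a careful person would: the job done as asked, in the order asked, and still so for the second after the job is handed in, with the robot touching nothing.
It also fails if it takes over 67 s, if anything falls off the work surface, if the arm or the gripper's body presses on something with over 40 N, if the wrist force passes 120 N, or if a joint passes its speed limit or range.

## Robot

A 6-joint arm with a two-finger parallel gripper is mounted at the origin on a cart in front of the work surface, level with it; the furniture and walls round the work are solid. World frame = base frame: x ahead of the robot, y to its left, z up, the work surface at z = 0. Lengths are in m, angles in rad, forces in N, time in s.
With the tool pointing down it reaches from about 0.3 to 0.825 m from the base axis. Payload 5.4 kg.
Tool frame: the origin (TCP) lies on the centre line of the jaws, within the pads' length; the fingertips stand 11 mm ahead of it and the grasp point (between the pads) lies 8 mm behind it (r.tcp_to_tips is the distance from the TCP to the fingertips, in m); x points along the fingers, z is the direction in which the jaws open and shut, and the axes are right-handed (so a half turn about x gives the same grasp; the last joint's range is limited). The gripper opens to 92 mm and grips with 3 to 60 N. Pads are 20 mm wide; open, the fingers measure 128 mm over their backs; the gripper's body (75 mm by 189 mm) begins 69 mm behind the grasp point.
Start: joints at [1.018, 0.158, 1.597, -0, 1.386, -0.21], TCP at [0.193, 0.542, 0.226] pointing down, gripper open.
Joint ranges: [-2.91, 2.91], [-0.94, 2.29], [0.18, 2.7], [-1.29, 4.43], [0.17, 2.64], [-3, 3]. Speed limits (rad/s): [2.57, 2.57, 3.14, 3.14, 3.14, 3.14].

## Interface

Orientations are given as a unit quaternion [x, y, z, w].
In Python, from cell import r gives the robot as it stands.
- The arm moves only by the tool arm_command, never from a script. Its argument "rows" is text: rows parted by semicolons, each of 5 numbers parted by spaces: the opening, from -1 (shut) to 1 (fully open), so that 0 is half open, then the shift along the world's x, y, z in mm, then the turn about the world's z in degrees. A call has 1 to 5 rows; each row shifts and turns the commanded pose from where the row before left it; what a row does not reach is not made up. A row lasts 1/10 s, in which the tool goes at most 50 mm and 8.59 degrees, less where a joint would pass 70% of its speed; a pose out of reach is approached as far as the arm can. A call is refused whole if a number of a shift passes 50 or a number of a turn 8.59, either way. A call with a gripper value outside its range is refused whole. The fingers move at their own pace and stop on an object; the grip force is fixed at half the most. Time passes only in rows, so rows that do not move let the fingers close. It gives the time, the measured TCP pose, the force and the opening at its end, in the units of the state.
- r.observe(): the state, without advancing time (a new reading comes with each control period).
- r.capture(name): name is "side" or "top"; returns a dict with "img" (420x560x3 uint8, red, green, blue), "fx", "fy", "cx", "cy" (pixels), "eye" and "rotation" of the camera in the world. Camera axes: x right, y down, z forward; pixel columns grow to the right and rows downward; lengths in m; the calibration is good to about 2 mm. A picture is of the moment at which its call begins. There is no depth.
- r.finish_job(): hands the job in, once; it reports no verdict.
The state is a dict: "t": time; "joints": joint angles; "joint_vel": joint speeds; "joint_efforts": joint torques, N m; "position": TCP position; "eef_rot": TCP orientation; "ft_force": force on the tool from outside, world axes, zero at the start; "wrist_torque": the same for the moment, N m; "gripper_width": finger opening in m.
Only numpy, scipy, OpenCV 4.12 (cv2) and the standard library are available. Lean on these libraries where they do the work, as an engineer would, in place of code of your own. Each camera call takes 0.05 s, during which the arm holds its last target. There are 200 camera calls.

## Working session

There is one attempt and no reset: what is moved stays moved. The work goes in short steps, Python scripts to look and compute and a tool call to move; the robot and the scene stay as the last step left them, time stands still between calls to the robot, and variables do not carry over. Pictures are saved under pics/ and viewed, about 8 in all and at most 12, crops included, and the job is handed in when it is done.

Besides the shell and the picture viewer there is one more tool, called after ">>>" as name(argument=value, ...) on one line, values as JSON. arm_command: Moves the arm, as the interface text tells. Its arguments: {"type":"object","properties":{"rows":{"type":"string"}},"required":["rows"]}

```bash
mkdir -p pics; ls
python3 - <<'E'
from cell import r
import cv2,json
for n in("top","side"):
    c=r.capture(n); cv2.imwrite(f"pics/{n}0.png",c["img"][:,:,::-1])
    print(n,c["fx"],c["fy"],c["cx"],c["cy"],c["eye"],c["rotation"])
print(r.observe())
E
```

```text
pics
top 402.6587677216528 402.6587677216528 279.7515953861885 203.10584884260055 [0.29553376 0.02429887 1.1756433 ] [ 0.70967522 -0.70002122  0.05616093 -0.05636778]
side 449.13857430450787 449.13857430450787 284.7331057035574 208.03863389617808 [0.51005837 1.03195467 0.83337405] [-0.00137712  0.8944719  -0.44702484 -0.00932329]
{'t': 0.1, 'joints': array([ 1.01789323e+00,  1.58980491e-01,  1.59808318e+00,  9.13570399e-07,
        1.38620678e+00, -2.10062398e-01]), 'joint_vel': array([ 0.00141808, -0.00176138, -0.00275673, -0.00048073,  0.00163628,
        0.00104522]), 'joint_efforts': array([-9.77100608e-04, -3.86505067e+01, -3.22960031e+01,  7.02556386e-02,
        3.39870807e-02, -5.97186045e-05]), 'position': array([0.19300323, 0.54106694, 0.22473206]), 'eef_rot': array([-0.40761336,  0.57850818,  0.40714767,  0.57741701]), 'ft_force': array([-0.42983797, -0.00514169, -0.58677377]), 'wrist_torque': array([ 0.0268594 ,  0.04403921, -0.02145714]), 'gripper_width': 0.09170051572370674}
```

View pics/top0.png

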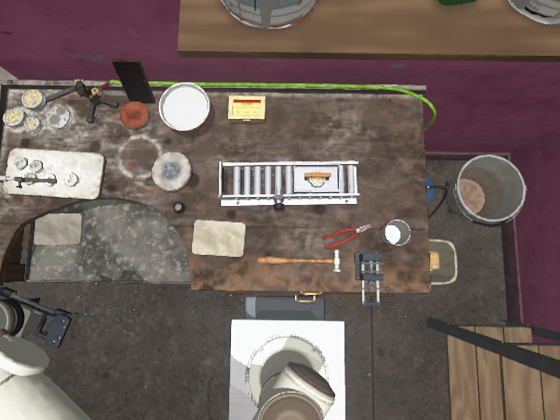

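View pics/side0.png

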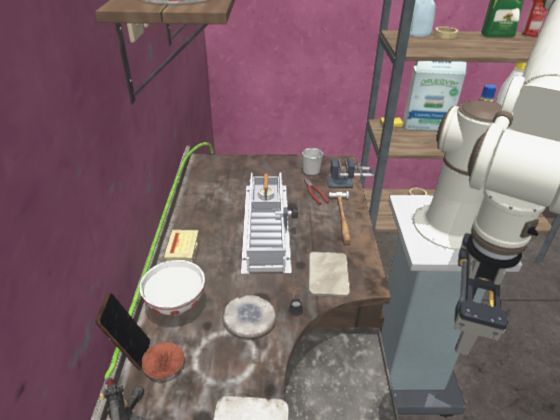

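The top view shows the track centred near (289,183) with its +y end to the left, the knob at (279,203), the tote near (317,178), the bench slab at (218,238), the stone at (171,171), the loupe at (179,207) and the beaker at (396,233). The other slab, at (58,228), is down in the tray. I'll measure from an enlarged crop.

```bash
cat > h.py <<'E'
from cell import r
import cv2,numpy as np
from scipy.spatial.transform import Rotation as R
def cap(n,name,x0,y0,x1,y1,s):
    c=r.capture(n); np.save(f"{n}.npy",{k:v for k,v in c.items() if k!="img"},allow_pickle=True)
    cv2.imwrite(f"pics/{name}.png",cv2.resize(c["img"][y0:y1,x0:x1,::-1],None,fx=s,fy=s,interpolation=cv2.INTER_CUBIC))
def rot(c):
    q=np.array(c["rotation"]); return R.from_quat(q).as_matrix() if q.size==4 else q
def p2w(n,u,v,z):
    c=np.load(f"{n}.npy",allow_pickle=True).item()
    d=rot(c)@[(u-c["cx"])/c["fx"],(v-c["cy"])/c["fy"],1]; e=np.array(c["eye"])
    return (e+d*(z-e[2])/d[2])
def w2p(n,p):
    c=np.load(f"{n}.npy",allow_pickle=True).item()
    q=rot(c).T@(np.array(p)-c["eye"]); return c["cx"]+c["fx"]*q[0]/q[2],c["cy"]+c["fy"]*q[1]/q[2]
E
python3 - <<'E'
from h import *
cap("top","t1",185,150,365,270,4.4)
cap("side","s1",230,165,360,300,4.4)
for p in [(285,183),(218,238)]: print(p2w("top",*p,0.0))
E
```

```text
[0.54533282 0.01112269 0.        ]
[0.37888592 0.20459663 0.        ]
```

View pics/t1.png

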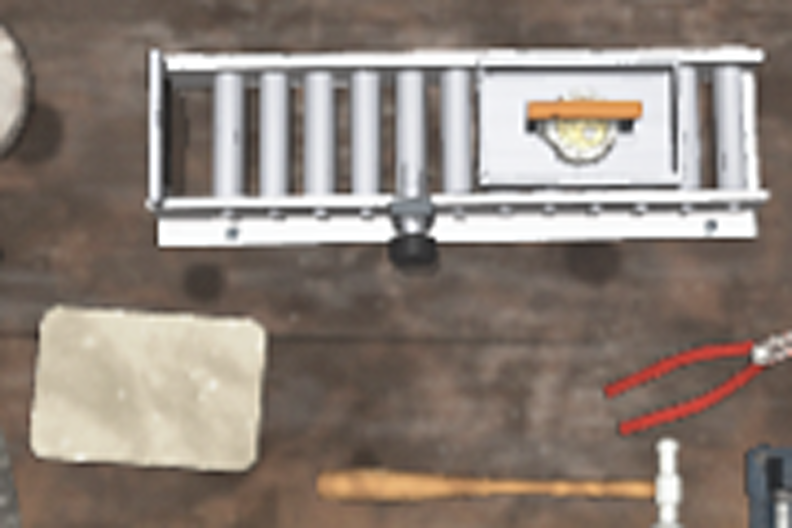

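View pics/s1.png

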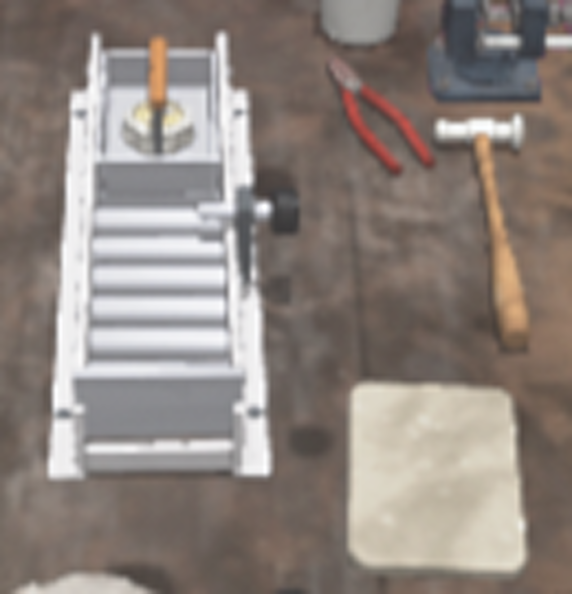

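```bash
cat > m.py <<'E'
from h import *
from scipy.optimize import least_squares
T=lambda a:(185+a[0]/4.4,150+a[1]/4.4); S=lambda a:(230+a[0]/4.4,165+a[1]/4.4)
def fit(obs,x0):
    def f(x):
        c,s=np.cos(x[2]),np.sin(x[2]); e=[]
        for n,px,m in obs:
            w=[x[0]+c*m[0]-s*m[1],x[1]+s*m[0]+c*m[1],m[2]]
            e+=list(np.array(w2p(n,w))-px)
        return np.array(e)
    o=least_squares(f,x0,loss="soft_l1"); print(np.round(o.x,4),np.degrees(o.x[2]).round(2)); print(f(o.x).reshape(-1,2).round(1).tolist()); return o.x
tr=fit([("top",T((159,245)),(-.065,.2,.002)),("top",T((755,237)),(-.065,-.2,.002)),
 ("top",T((766,51)),(.049,-.2,.055)),("top",T((768,193)),(-.049,-.2,.055)),
 ("top",T((413,255)),(-.087,.03,.067)),
 ("side",S((49,476)),(.065,.2,.0)),("side",S((270,474)),(-.065,.2,.0)),("side",S((298,212)),(-.087,.03,.067))],[.55,.01,0])
sl=fit([("top",T(p),m) for p,m in zip([(36,303),(269,316),(257,474),(27,460)],[(.05,.075,.01),(.05,-.075,.01),(-.05,-.075,.01),(-.05,.075,.01)])]+
 [("side",S(p),m) for p,m in zip([(348,382),(518,385),(530,574),(347,572)],[(.05,-.075,.01),(-.05,-.075,.01),(-.05,.075,.01),(.05,.075,.01)])],[.38,.2,0])
print("handle",p2w("top",*T((527,110)),.107),p2w("top",*T((641,111)),.107))
print("handle centre side", p2w("side",*S((157,70)),.101))
print("tote corners",[p2w("top",*T(p),.077).round(4) for p in [(480,66),(676,66),(672,186),(478,184)]])
c,s=np.cos(tr[2]),np.sin(tr[2])
for m in [(-.078,.03),(-.104,.03),(0,.12),(0,.185)]: print(m,tr[0]+c*m[0]-s*m[1],tr[1]+s*m[0]+c*m[1])
print("stone",p2w("top",171,171,.02),"loupe",p2w("top",179,207,.02),"beaker",p2w("top",396,232,.07))
o=r.observe();M=R.from_quat(o["eef_rot"]).as_matrix();print(M.round(3),o["t"],o["position"],r.tcp_to_tips)
E
python3 m.py
```

```text
[0.5447 0.0013 0.0313] 1.8
[[-0.2, 0.2], [-0.1, -0.4], [-1.0, -0.3], [0.2, 1.1], [-0.2, 1.1], [-0.2, -0.2], [-0.2, -0.4], [-1.0, -1.2]]
[ 0.3772  0.2045 -0.0469] -2.69
[[0.1, 0.7], [-1.5, 0.9], [-1.3, -0.4], [-1.1, -0.4], [0.1, -1.0], [-1.6, -0.1], [-0.2, -1.4], [0.5, -2.7]]
handle [ 0.54554418 -0.04117147  0.107     ] [ 0.54588458 -0.11160518  0.107     ]
handle centre side [ 0.54665523 -0.07629294  0.101     ]
tote corners [array([ 0.5809, -0.0129,  0.077 ]), array([ 0.5826, -0.1379,  0.077 ]), array([ 0.5047, -0.1347,  0.077 ]), array([ 0.5043, -0.0123,  0.077 ])]
(-0.078, 0.03) 0.465808456051429 0.02888616659636272
(-0.104, 0.03) 0.4398212149923851 0.02807173296546277
(0, 0.12) 0.5409509858908302 0.12128530192421465
(0, 0.185) 0.5389149018135804 0.1862534045718245
stone [0.5725185  0.34734186 0.02      ] loupe [0.46573721 0.31808372 0.02      ] beaker [ 0.39709882 -0.29490887  0.07      ]
[[-0.001 -0.942  0.336]
 [-0.001  0.336  0.942]
 [-1.     0.    -0.001]] 0.2 [0.19311818 0.54120304 0.22500592] 0.011
```

>>> arm_command(rows="1 24 -45 0 4.3;1 24 -45 0 4.3;1 24 -45 0 4.3;1 24 -45 0 4.3;1 24 -45 0 4.2")

```text
t: 0.7
position: [0.3113, 0.3192, 0.2255]
eef_rot: [0.509, -0.491, -0.508, -0.491]
ft_force: [0.9, 0.2, 0.3]
gripper_width: 0.0917
```

>>> arm_command(rows="1 24 -45 0 0;1 24 -45 0 0;1 24 -45 0 0;1 24 -45 0 0;1 24 -45 0 0")

```text
t: 1.2
position: [0.4291, 0.0983, 0.2257]
eef_rot: [0.508, -0.492, -0.507, -0.493]
ft_force: [0.8, 0.6, 0.1]
gripper_width: 0.0917
```

```bash
sed -i 's|T=lambda.*|T=lambda a:(184.5+(a[0]+.5)/4.4,149.5+(a[1]+.5)/4.4); S=lambda a:(229.5+(a[0]+.5)/4.4,164.5+(a[1]+.5)/4.4)|' m.py; python3 m.py
```

```text
[0.5458 0.0018 0.0311] 1.78
[[0.0, 0.2], [0.1, -0.3], [-0.8, -0.2], [0.4, 1.1], [0.0, 1.1], [-0.2, 0.3], [-0.2, 0.1], [-1.0, -0.7]]
[ 0.3783  0.2047 -0.045 ] -2.58
[[0.4, 0.8], [-1.2, 0.9], [-1.0, -0.4], [-0.8, -0.3], [0.0, -0.5], [-1.7, 0.3], [-0.2, -1.0], [0.5, -2.3]]
handle [ 0.54660579 -0.04011691  0.107     ] [ 0.5469462  -0.11056159  0.107     ]
handle centre side [ 0.54785338 -0.07833519  0.101     ]
tote corners [array([ 0.582 , -0.0118,  0.077 ]), array([ 0.5837, -0.1369,  0.077 ]), array([ 0.5058, -0.1336,  0.077 ]), array([ 0.5054, -0.0112,  0.077 ])]
(-0.078, 0.03) 0.4668808814780494 0.029394748614596535
(-0.104, 0.03) 0.4408934592800853 0.02858611550572536
(0, 0.12) 0.5420440334643106 0.12177710939570117
(0, 0.185) 0.5400224506921327 0.18674566489061142
stone [0.5725185  0.34734186 0.02      ] loupe [0.46573721 0.31808372 0.02      ] beaker [ 0.39709882 -0.29490887  0.07      ]
[[ 0.001 -1.    -0.03 ]
 [ 0.    -0.03   1.   ]
 [-1.    -0.001  0.   ]] 1.2 [0.42909949 0.09834872 0.22573117] 0.011
```

>>> arm_command(rows="1 16 -31 0 0;1 16 -31 0 0;1 0 0 -40 0;1 0 0 -40 0;1 0 0 0 0")

```text
t: 1.7
position: [0.4562, 0.0388, 0.1404]
eef_rot: [-0.504, 0.495, 0.511, 0.49]
ft_force: [-0.1, -0.8, -0.7]
gripper_width: 0.0921
```

Run:
```python
from h import *
cap("side","s2",230,140,360,260,5)
print(r.observe()["position"])
```

```text
[0.45834448 0.03866193 0.1435346 ]
```

View pics/s2.png

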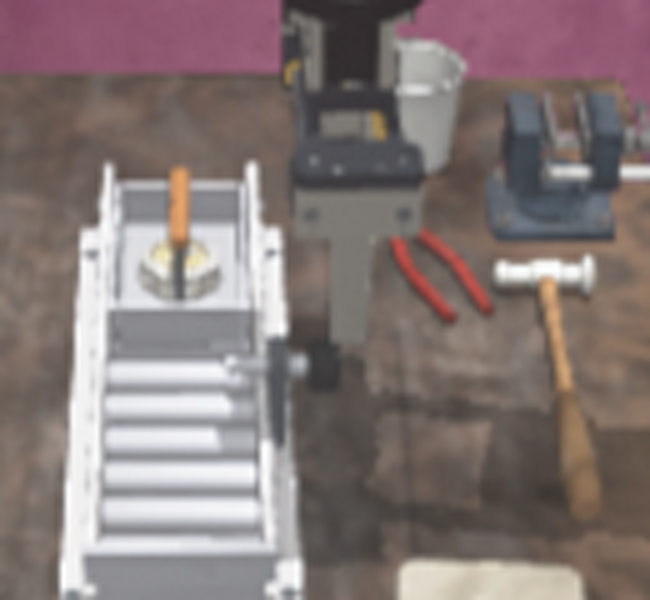

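The open fingers hang above and just outboard of the knob. The near fingertip is at crop (347,340) and the knob at (325,366), so I'll check this against the calibration before lowering.

Run:
```python
from h import *
f=lambda p:((np.array(w2p("side",p))-[229.5,139.5])*5-.5).round(0)
print("tip mid pred",f((.4583,.0387+.046,.1325)),f((.4583,.0387+.064,.1325)),"knob pred +y silhouette, centre",f((.4669,.0294,.067)),f((.4579,.0294,.067)),f((.4759,.0294,.067)))
```

```text
tip mid pred [340. 328.] [341. 348.] knob pred +y silhouette, centre [318. 363.] [334. 363.] [302. 362.]
```

>>> arm_command(rows="1 8 -9 0 0;1 0 0 -20 0;1 0 0 0 0")

```text
t: 2.05
position: [0.4693, 0.0289, 0.1263]
eef_rot: [0.508, -0.492, -0.507, -0.492]
ft_force: [-1.4, 0.4, 0.4]
gripper_width: 0.0919
```

>>> arm_command(rows="1 -4 0 -20 0;1 0 0 -25 0;1 0 0 -22 0;1 0 0 0 0")

```text
t: 2.45
position: [0.4637, 0.0295, 0.0579]
eef_rot: [-0.507, 0.493, 0.509, 0.492]
ft_force: [0.3, -0.3, -0.4]
gripper_width: 0.0918
```

>>> arm_command(rows="-1 0 0 0 0;-1 0 0 0 0;-1 0 0 0 0;-1 0 0 0 0;-1 0 0 0 0")

```text
t: 2.95
position: [0.4649, 0.0293, 0.0591]
eef_rot: [0.508, -0.492, -0.507, -0.492]
ft_force: [0.5, 0.5, 0.5]
gripper_width: 0.0537
```

>>> arm_command(rows="-1 0 0 0 0;-1 0 0 0 0;-1 0 0 0 0;-1 0 0 0 0")

```text
t: 3.35
position: [0.4645, 0.0302, 0.0585]
eef_rot: [-0.507, 0.492, 0.508, 0.493]
ft_force: [-0.1, 5.7, 1.6]
gripper_width: 0.0306
```

>>> arm_command(rows="-1 -8 0 0 0;-1 -8 0 0 0;-1 -7 -1 0 0;-1 -3 0 0 0;-1 0 0 0 0")

```text
t: 3.85
position: [0.4406, 0.0295, 0.0587]
eef_rot: [0.508, -0.49, -0.506, -0.495]
ft_force: [9.8, 8.4, -9.6]
gripper_width: 0.0304
```

>>> arm_command(rows="-1 -2 0 0 0;-1 -2 0 0 0;-1 0 0 0 0")

```text
t: 4.15
position: [0.4404, 0.0294, 0.0589]
eef_rot: [0.51, -0.488, -0.504, -0.498]
ft_force: [25.4, 10.2, -25.3]
gripper_width: 0.0306
```

>>> arm_command(rows="-1 3 0 0 0;1 0 0 0 0;1 0 0 0 0;1 0 0 0 0;1 0 0 0 0")

```text
t: 4.65
position: [0.4373, 0.0281, 0.0586]
eef_rot: [-0.508, 0.492, 0.508, 0.492]
ft_force: [-0.4, -0.9, -1.0]
gripper_width: 0.0603
```

>>> arm_command(rows="1 0 0 0 0;1 0 0 30 0;1 0 0 50 0;-1 0 0 50 0;-1 0 0 0 0")

```text
t: 5.15
position: [0.4421, 0.0273, 0.196]
eef_rot: [0.512, -0.49, -0.503, -0.495]
ft_force: [0.1, -0.8, 0.6]
gripper_width: 0.0727
```

Run:
```python
from h import *
cap("side","s3",230,165,360,285,5)
print(r.observe()["position"])
```

```text
[0.44015128 0.02771062 0.19242153]
```

View pics/s3.png

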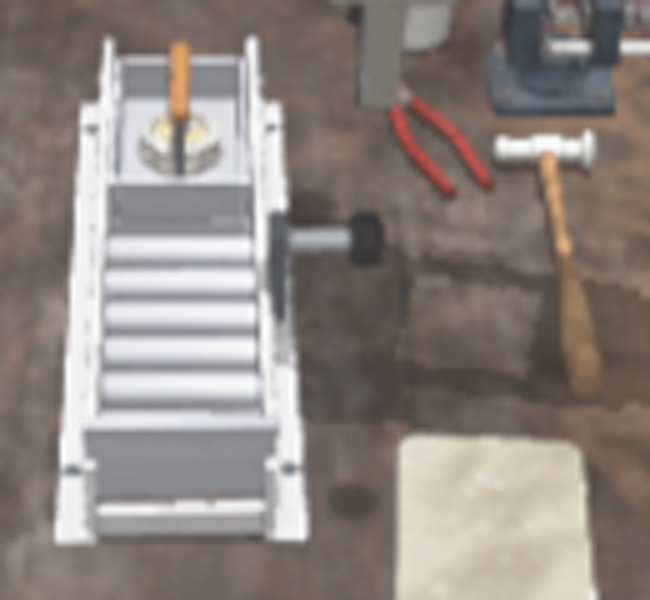

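The knob is out, at crop (368,240), and the lane is clear of the pin. Next I move behind the tote.

>>> arm_command(rows="-1 22 -43 0 0;-1 22 -43 0 0;-1 22 -43 0 0;-1 22 -43 0 0;-1 22 -43 0 0")

```text
t: 5.7
position: [0.5472, -0.188, 0.1863]
eef_rot: [-0.506, 0.493, 0.509, 0.492]
ft_force: [0.2, 1.0, 0.6]
gripper_width: 0.0285
```

>>> arm_command(rows="-1 0 0 0 0;-1 0 0 -40 0;-1 0 0 -40 0;-1 0 0 -35 0;-1 0 0 0 0")

```text
t: 6.2
position: [0.5422, -0.1831, 0.0667]
eef_rot: [-0.503, 0.493, 0.513, 0.491]
ft_force: [-1.4, 1.0, -0.6]
gripper_width: 0.0002
```

>>> arm_command(rows="-1 1 10 0 0;-1 1 10 0 0;-1 0 5 0 0;-1 0 10 0 0;-1 0 10 0 0")

```text
t: 6.7
position: [0.5503, -0.1411, 0.0748]
eef_rot: [0.508, -0.492, -0.507, -0.492]
ft_force: [0.6, 0.5, 0.1]
gripper_width: 0.0005
```

>>> arm_command(rows="-1 0 12 0 0;-1 0 12 0 0;-1 0 12 0 0;-1 0 12 0 0;-1 -1 12 0 0")

```text
t: 7.2
position: [0.5486, -0.0805, 0.0735]
eef_rot: [-0.508, 0.492, 0.508, 0.492]
ft_force: [-0.7, -0.7, -0.2]
gripper_width: 0.0004
```

>>> arm_command(rows="-1 0 12 0 0;-1 0 12 0 0;-1 0 12 0 0;-1 0 12 0 0;-1 -1 12 0 0")

```text
t: 7.7
position: [0.5477, -0.0207, 0.0736]
eef_rot: [0.508, -0.492, -0.508, -0.492]
ft_force: [0.1, 0.0, 0.1]
gripper_width: 0.0002
```

Run:
```python
from h import *
cap("side","s4",230,165,360,285,5)
print(r.observe()["position"])
```

```text
[ 0.54731139 -0.01905224  0.07351877]
```

View pics/s4.png

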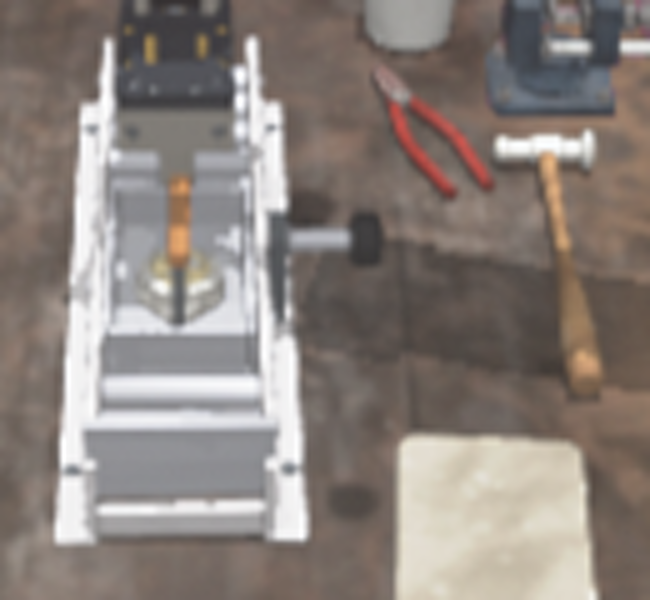

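The tote has rolled along ahead of the fingers: its front wall top is near crop v=335 and the stop near v=425. I'll keep going, more slowly.

>>> arm_command(rows="-1 0 10 0 0;-1 0 10 0 0;-1 -1 10 0 0;-1 0 8 0 0;-1 0 5 0 0")

```text
t: 8.25
position: [0.5464, 0.0222, 0.0735]
eef_rot: [-0.508, 0.492, 0.508, 0.492]
ft_force: [-0.2, -0.1, -0.0]
gripper_width: 0.0004
```

>>> arm_command(rows="-1 0 4 0 0;-1 0 4 0 0;-1 0 4 0 0;-1 0 3 0 0;-1 0 0 0 0")

```text
t: 8.75
position: [0.5466, 0.0366, 0.0736]
eef_rot: [-0.508, 0.492, 0.508, 0.492]
ft_force: [-0.4, 0.0, -1.1]
gripper_width: 0.0006
```

>>> arm_command(rows="-1 0 2 0 0;-1 0 2 0 0;-1 0 0 0 0")

```text
t: 9.05
position: [0.5466, 0.0405, 0.0736]
eef_rot: [-0.508, 0.492, 0.508, 0.492]
ft_force: [-0.3, 0.4, 0.5]
gripper_width: 0.0001
```

Run:
```python
from h import *
cap("side","s5",230,165,360,285,5)
```

```text
(no output)
```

View pics/s5.png

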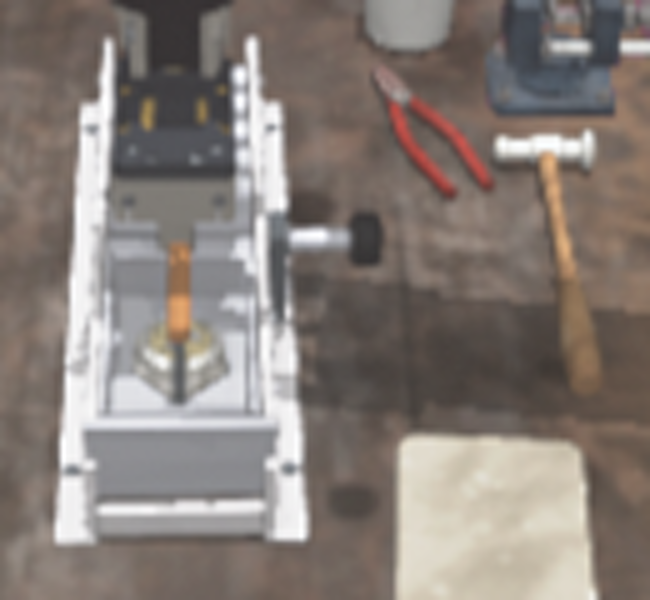

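The tote appears to be at the stop, with its +y wall top right behind the stop top near v=420. I'll confirm by feel.

>>> arm_command(rows="-1 0 2 0 0;-1 0 2 0 0;-1 0 0 0 0")

```text
t: 9.4
position: [0.547, 0.0438, 0.0738]
eef_rot: [0.508, -0.492, -0.507, -0.492]
ft_force: [0.8, -3.6, -1.3]
gripper_width: 0.0004
```

>>> arm_command(rows="-1 0 -6 0 0;-1 0 0 45 0;-1 0 0 45 0;-1 -40 -5 0 0;-1 -40 -5 0 0")

```text
t: 9.9
position: [0.4672, 0.0281, 0.1656]
eef_rot: [0.509, -0.491, -0.507, -0.493]
ft_force: [-1.1, 0.1, -0.5]
gripper_width: 0.0005
```

>>> arm_command(rows="-1 -40 0 0 0;-1 -24 0 0 0;-1 0 0 -40 0;-1 0 0 -40 0;-1 0 0 -20 0")

```text
t: 10.4
position: [0.4002, 0.0289, 0.061]
eef_rot: [-0.506, 0.493, 0.509, 0.492]
ft_force: [0.1, 0.0, -0.6]
gripper_width: 0.0006
```

>>> arm_command(rows="-1 0 0 0 0")

```text
t: 10.5
position: [0.3996, 0.0291, 0.0609]
eef_rot: [-0.505, 0.493, 0.51, 0.491]
ft_force: [0.1, -0.0, -0.3]
gripper_width: 0.0007
```

>>> arm_command(rows="-1 10 0 0 0;-1 10 0 0 0;-1 8 0 0 0;-1 8 0 0 0;-1 6 0 0 0")

```text
t: 11.0
position: [0.4456, 0.0284, 0.0641]
eef_rot: [0.508, -0.492, -0.508, -0.492]
ft_force: [-2.6, 0.2, 3.2]
gripper_width: 0.0008
```

>>> arm_command(rows="-1 3 0 0 0;-1 2 0 0 0;-1 0 0 0 0")

```text
t: 11.3
position: [0.4477, 0.0284, 0.0632]
eef_rot: [-0.506, 0.493, 0.509, 0.491]
ft_force: [-11.0, -0.0, 9.0]
gripper_width: 0.0007
```

>>> arm_command(rows="-1 2 0 0 0;-1 2 0 0 0;-1 0 0 0 0")

```text
t: 11.6
position: [0.4479, 0.0284, 0.0627]
eef_rot: [-0.504, 0.496, 0.512, 0.488]
ft_force: [-23.5, -2.0, 19.8]
gripper_width: 0.0008
```

>>> arm_command(rows="-1 -20 0 0 0;1 0 0 45 -8.5;1 0 0 45 -8.5;1 0 0 40 -8.5;1 20 15 0 -8.5")

```text
t: 12.1
position: [0.4578, 0.0418, 0.2009]
eef_rot: [-0.343, 0.617, 0.336, 0.625]
ft_force: [0.4, -0.5, 0.2]
gripper_width: 0.0305
```

>>> arm_command(rows="1 20 15 0 -8.5;1 20 15 0 -8.5;1 20 15 0 -8.5;1 15 15 0 -8.5;1 10 15 0 -8.5")

```text
t: 12.6
position: [0.5404, 0.1189, 0.1938]
eef_rot: [-0.092, 0.7, 0.092, 0.702]
ft_force: [-0.4, -0.5, 0.6]
gripper_width: 0.0704
```

Run:
```python
from h import *
o=r.observe();M=R.from_quat(o["eef_rot"]).as_matrix();print(o["t"],o["position"],np.degrees(np.arctan2(M[1,2],M[0,2])),o["gripper_width"])
cap("side","s6",230,165,360,285,5)
for n,p in [("handle +y end top",(.541,.1578,.107)),("handle -y end top",(.543,.0858,.107))]: print(n,((np.array(w2p("side",p))-[229.5,164.5])*5-.5).round(0))
```

```text
12.6 [0.54039443 0.11893235 0.19376077] 14.901573489260105 0.0704337405031619
handle +y end top [179. 328.]
handle -y end top [179. 241.]
```

View pics/s6.png

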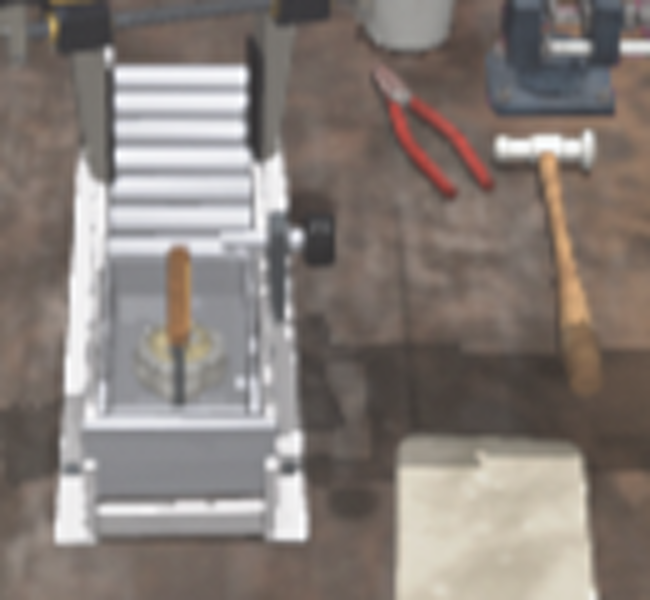

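The knob is back in at (320,240), the pin crosses the lane behind the tote, and the tote is at the stop. Next is the handle grasp.

>>> arm_command(rows="1 0 3 0 -6;1 0 0 0 -6;1 0 0 -25 0;1 0 0 -25 0;1 0 0 0 0")

```text
t: 13.15
position: [0.5362, 0.121, 0.1402]
eef_rot: [-0.021, 0.709, 0.021, 0.705]
ft_force: [-1.7, 1.0, -0.7]
gripper_width: 0.0916
```

```bash
cat > st.py <<'E'
from h import *
o=r.observe();M=R.from_quat(o["eef_rot"]).as_matrix();print(o["t"],o["position"],np.degrees(np.arctan2(M[1,2],M[0,2])),o["gripper_width"],o["ft_force"])
E
python3 st.py
```

```text
13.15 [0.53619862 0.12099734 0.14016938] 3.3609826775498113 0.0916193510768636 [-1.73370415  1.02803796 -0.67983224]
```

>>> arm_command(rows="1 5 3 0 -1.5;1 0 0 -25 0;1 0 0 -20 0;1 0 0 0 0;1 0 0 0 0")

```text
t: 13.65
position: [0.5443, 0.1242, 0.0998]
eef_rot: [-0.011, 0.707, 0.011, 0.708]
ft_force: [0.0, -0.4, 0.6]
gripper_width: 0.0922
```

```bash
python3 st.py
```

```text
13.65 [0.54427273 0.1242397  0.09983376] 1.8005290551089654 0.09215564157126749 [ 0.02589678 -0.42083682  0.59171116]
```

>>> arm_command(rows="1 -1 0 -8 0;-1 0 0 0 0;-1 0 0 0 0;-1 0 0 0 0;-1 0 0 0 0")

```text
t: 14.15
position: [0.5428, 0.1244, 0.0909]
eef_rot: [-0.011, 0.707, 0.011, 0.707]
ft_force: [0.2, 0.4, -0.1]
gripper_width: 0.0618
```

>>> arm_command(rows="-1 0 0 0 0;-1 0 0 0 0;-1 0 0 0 0;-1 0 0 0 0;-1 0 0 0 0")

```text
t: 14.65
position: [0.5426, 0.1243, 0.0906]
eef_rot: [-0.011, 0.707, 0.011, 0.707]
ft_force: [-0.8, -0.2, -0.2]
gripper_width: 0.0222
```

>>> arm_command(rows="-1 0 0 0 0;-1 0 0 0 0;-1 0 0 0 0;-1 0 0 0 0")

```text
t: 15.05
position: [0.5425, 0.1243, 0.0906]
eef_rot: [-0.011, 0.707, 0.011, 0.707]
ft_force: [-0.2, 0.1, 0.4]
gripper_width: 0.0119
```

>>> arm_command(rows="-1 0 0 8 0;-1 0 0 15 0;-1 0 0 25 0;-1 0 0 25 0;-1 0 0 25 0")

```text
t: 15.55
position: [0.5425, 0.1244, 0.1906]
eef_rot: [-0.011, 0.707, 0.011, 0.707]
ft_force: [-0.4, 0.1, -2.8]
gripper_width: 0.0115
```

```bash
python3 st.py
python3 - <<'E'
from h import *
cap("side","s7",200,120,400,300,4)
cap("top","t7",185,150,365,270,4.4)
E
```

```text
15.55 [0.54252017 0.12440703 0.19060256] 1.7679279784958803 0.011534556898153366 [-0.35555874  0.0640669  -2.83145042]
```

View pics/s7.png

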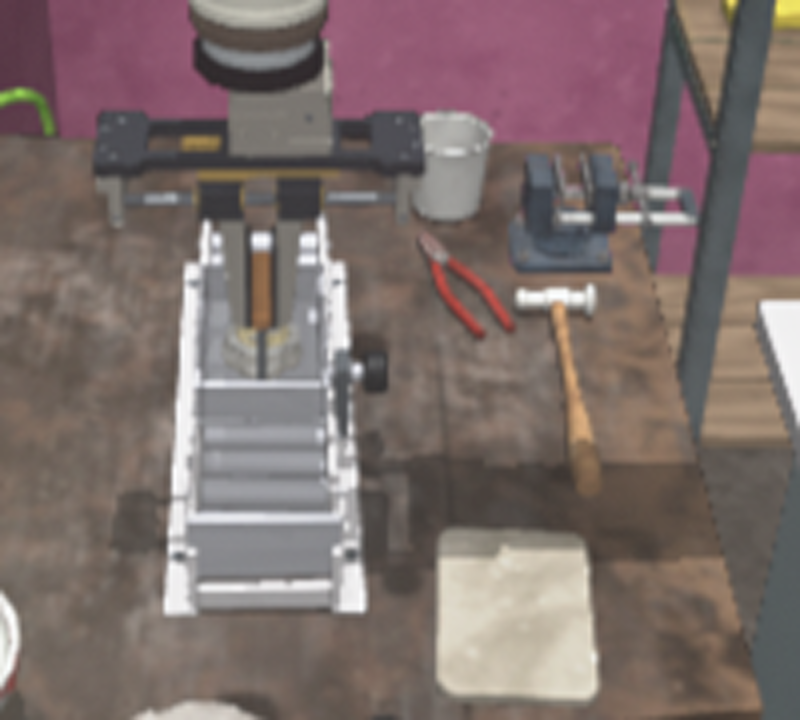

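The tote hangs level in the grip, with its front wall at crop v≈383, and the gate is shut. I'll carry it over the slab.

>>> arm_command(rows="-1 -15 8 0 -1;-1 -32 16 0 -1;-1 -35 16 0 -1;-1 -35 16 0 -1;-1 -30 16 0 -0.4")

```text
t: 16.15
position: [0.3931, 0.1966, 0.1873]
eef_rot: [0.016, 0.708, -0.017, 0.706]
ft_force: [0.2, 1.3, -3.8]
gripper_width: 0.0114
```

>>> arm_command(rows="-1 -17 8 0 0;-1 0 0 -25 0;-1 0 0 -35 0;-1 0 0 -30 0;-1 0 0 0 0")

```text
t: 16.65
position: [0.3739, 0.2033, 0.0939]
eef_rot: [0.015, 0.711, -0.017, 0.703]
ft_force: [-1.5, 0.0, -3.1]
gripper_width: 0.0117
```

```bash
python3 st.py
python3 - <<'E'
from h import *
cap("top","t8",180,180,270,290,5)
cap("side","s8",270,200,390,320,5)
a=cv2.imread("pics/t8.png");b=cv2.imread("pics/s8.png")
b=cv2.resize(b,(350,350)) if False else b
h=600; im=np.zeros((h,450+600,3),np.uint8); im[:550,:450]=a; im[:600,450:]=b
cv2.imwrite("pics/c8.png",im[:, :800])
E
```

```text
16.65 [0.37390901 0.20334727 0.09390588] -2.6374488996749195 0.011724701911616084 [-1.45534438  0.00644405 -3.11544306]
```

View pics/c8.png

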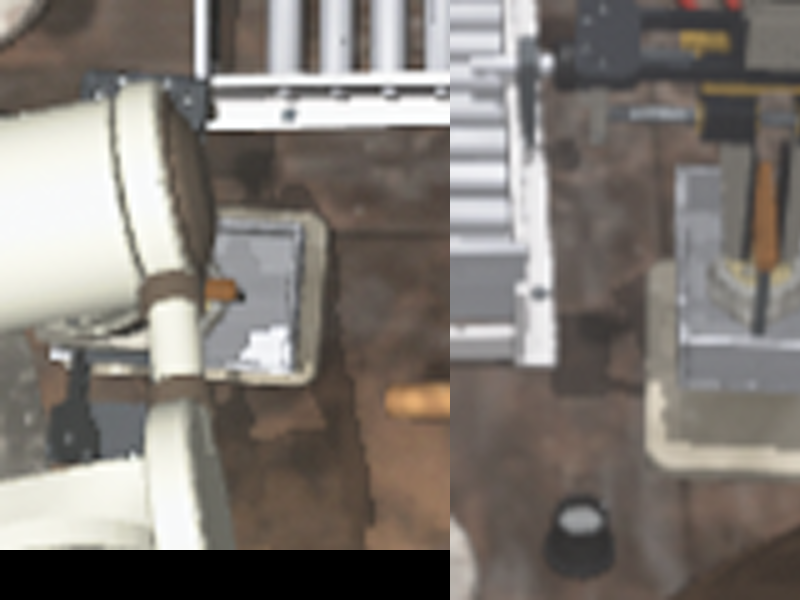

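```bash
cat > m2.py <<'E'
from h import *
from m import fit,sl
T=lambda a:(179.5+(a[0]+.5)/5,179.5+(a[1]+.5)/5); S=lambda a:(269.5+(a[0]-450+.5)/5,199.5+(a[1]+.5)/5)
zb=.0939-.0906+.045
print("--- tote")
fit([("top",T((306,220)),(.04,-.065,zb+.032)),("top",T((298,375)),(-.04,-.065,zb+.032)),
 ("top",T((242,293)),(0,-.036,zb+.059)),
 ("side",S((678,335)),(.04,.065,zb+.032)),("side",S((683,388)),(.04,.065,zb)),("side",S((676,167)),(.04,-.065,zb+.032))],[.374,.2,-.045])
print("--- slab here")
fit([("top",T((329,211)),(.05,-.075,.01)),("top",T((317,386)),(-.05,-.075,.01)),("side",S((646,472)),(.05,.075,.01)),("side",S((646,258)),(.05,-.075,.01))],[.374,.2,-.045])
for n,(u,v),z in [("tote -y edge top",T((303,297)),zb+.032),("slab -y edge top",T((324,297)),.01),("tote+x top",T((270,220)),zb+.032),("slab+x top",T((270,210)),.01),("tote-x top",T((270,373)),zb+.032),("slab-x top",T((270,382)),.01)]: print(n,p2w("top",u,v,z).round(4))
for n,(u,v),z in [("tote +y edge side",S((740,335)),zb+.032),("tote +y bottom side",S((740,390)),zb),("slab +y side",S((740,472)),.005),("tote+x side",S((680,333)),zb+.032),("slab+x side",S((647,400)),.01)]: print(n,p2w("side",u,v,z).round(4))
E
python3 m2.py | sed -n '/--- tote/,$p'
```

```text
--- tote
[ 0.3741  0.1979 -0.036 ] -2.06
[[-0.0, 0.6], [-0.4, -1.0], [-0.1, -0.6], [1.3, 0.5], [-0.5, -0.6], [0.4, -1.0]]
--- slab here
[ 0.3785  0.2039 -0.0367] -2.1
[[-0.7, 0.2], [-0.5, -0.2], [0.3, -1.8], [-0.4, -0.4]]
tote -y edge top [0.3713 0.1319 0.0803]
slab -y edge top [0.3763 0.1267 0.01  ]
tote+x top [0.4131 0.1512 0.0803]
slab+x top [0.4265 0.1595 0.01  ]
tote-x top [0.3301 0.1485 0.0803]
slab-x top [0.3272 0.1563 0.01  ]
tote +y edge side [0.3897 0.2594 0.0803]
tote +y bottom side [0.3877 0.2644 0.0483]
slab +y side [0.3856 0.2777 0.005 ]
tote+x side [0.4183 0.2584 0.0803]
slab+x side [0.4294 0.2345 0.01  ]
```

>>> arm_command(rows="-1 2 3 0 0;-1 2 2 0 0;-1 0 0 -15 0;-1 0 0 -10 0;-1 0 0 0 0")

```text
t: 17.25
position: [0.3817, 0.2092, 0.0727]
eef_rot: [0.016, 0.708, -0.016, 0.706]
ft_force: [0.5, -0.5, -3.9]
gripper_width: 0.0122
```

>>> arm_command(rows="-1 0 0 0 0")

```text
t: 17.35
position: [0.3827, 0.2094, 0.0739]
eef_rot: [0.016, 0.707, -0.016, 0.707]
ft_force: [0.2, -0.8, -2.8]
gripper_width: 0.0116
```

```bash
python3 st.py
```

```text
17.35 [0.38271334 0.20943195 0.07385165] -2.6397474661454376 0.011591179247833575 [ 0.2388177  -0.8024751  -2.81407603]
```

>>> arm_command(rows="-1 -4 0 -5 0;-1 0 0 -6 0;-1 0 0 -3 0;-1 0 0 -2 0;-1 0 0 0 0")

```text
t: 17.85
position: [0.3784, 0.2093, 0.0573]
eef_rot: [0.016, 0.707, -0.016, 0.707]
ft_force: [-0.5, 0.0, -3.4]
gripper_width: 0.012
```

>>> arm_command(rows="-1 0 0 -1 0;-1 0 0 -1 0;-1 0 0 0 0")

```text
t: 18.15
position: [0.3786, 0.2093, 0.0556]
eef_rot: [0.016, 0.707, -0.016, 0.707]
ft_force: [0.4, 1.0, -3.8]
gripper_width: 0.0115
```

>>> arm_command(rows="-1 0 0 -1 0;-1 0 0 -1 0;-1 0 0 0 0")

```text
t: 18.45
position: [0.3788, 0.2094, 0.0551]
eef_rot: [0.016, 0.707, -0.016, 0.707]
ft_force: [-6.2, -2.4, 12.5]
gripper_width: 0.0118
```

>>> arm_command(rows="-1 0 0 1 0;1 0 0 0 0;1 0 0 0 0;1 0 0 0 0;1 0 0 0 0")

```text
t: 18.95
position: [0.3787, 0.2094, 0.0547]
eef_rot: [0.016, 0.707, -0.016, 0.707]
ft_force: [0.2, 0.6, -1.3]
gripper_width: 0.0415
```

>>> arm_command(rows="1 0 0 0 0;1 0 0 0 0;1 0 0 15 0;1 0 0 30 0;1 0 0 40 0")

```text
t: 19.45
position: [0.3769, 0.2089, 0.139]
eef_rot: [0.016, 0.708, -0.017, 0.705]
ft_force: [1.0, 1.3, -0.3]
gripper_width: 0.0814
```

>>> arm_command(rows="1 0 0 40 0;1 -20 40 20 0;1 -20 45 0 0;1 -20 45 0 0;1 -20 45 0 0")

```text
t: 19.95
position: [0.2977, 0.3861, 0.2001]
eef_rot: [0.017, 0.707, -0.016, 0.707]
ft_force: [0.6, -0.1, 0.2]
gripper_width: 0.0919
```

>>> arm_command(rows="1 -20 40 0 0;1 -20 40 0 0;1 -20 30 0 0;1 0 0 0 0")

```text
t: 20.35
position: [0.236, 0.497, 0.1993]
eef_rot: [0.015, 0.707, -0.014, 0.707]
ft_force: [0.5, -0.9, -0.4]
gripper_width: 0.0921
```

```bash
python3 st.py
python3 - <<'E'
from h import *
cap("top","t9",175,150,375,270,4)
cap("side","s9",230,180,390,300,4)
a=cv2.imread("pics/t9.png");b=cv2.imread("pics/s9.png")
a=cv2.resize(cv2.imread("pics/t9.png")[100:460,20:420],None,fx=1,fy=1)
im=np.zeros((600,800,3),np.uint8)
im[:360,:400]=a; im[:480,400:800]=b[:480,240:640]
cv2.imwrite("pics/c9.png",im)
E
```

```text
20.35 [0.23599023 0.496996   0.19931343] -2.3750168154291917 0.09211147386464802 [ 0.53077141 -0.87197898 -0.43644493]
```

View pics/c9.png

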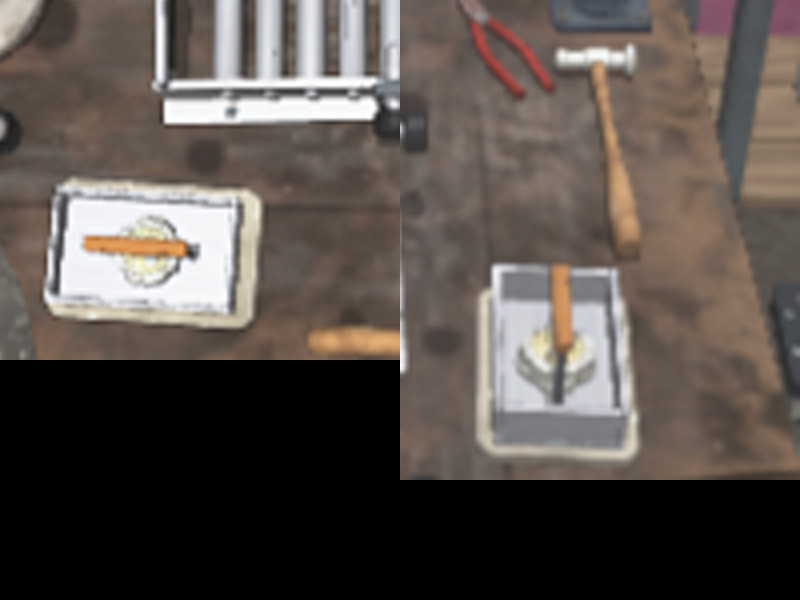

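```bash
cat > m3.py <<'E'
from h import *
from m import fit
T=lambda a:(174.5+(a[0]+20.5)/4,149.5+(a[1]+100.5)/4); S=lambda a:(229.5+(a[0]-159.5)/4,179.5+(a[1]+.5)/4)
t=[(.04,.065,.042),(.04,-.065,.042),(-.04,-.065,.042),(-.04,.065,.042)]
print("--- tote top/side/both")
A=[("top",T(p),m) for p,m in zip([(58,186),(244,196),(237,315),(48,303)],t)]+[("top",T((84,242)),(0,.036,.066)),("top",T((189,248)),(0,-.036,.066))]
B=[("side",S(p),m) for p,m in zip([(490,264),(619,268),(633,413),(493,411)],[t[1],t[2],t[3],t[0]])]+[("side",S((497,445)),(.04,.065,.01)),("side",S((627,450)),(-.04,.065,.01))]
for o in(A,B,A+B): fit(o,[.378,.204,-.045])
print("--- slab")
C=[("top",T((264,189)),(.05,-.075,.01)),("top",T((250,329)),(-.05,-.075,.01)),("top",T((42,318)),(-.05,.075,.01))]
D=[("side",S((476,455)),(.05,.075,.01)),("side",S((639,460)),(-.05,.075,.01)),("side",S((478,287)),(.05,-.075,.01))]
for o in(C,D,C+D): fit(o,[.378,.204,-.045])
E
python3 m3.py | sed -n '/--- tote/,$p'
```

```text
--- tote top/side/both
[ 0.3791  0.2042 -0.0412] -2.36
[[0.0, 0.3], [-0.7, 0.3], [-0.9, -1.0], [-0.0, -0.5], [0.9, 0.3], [0.7, 0.3]]
[ 0.3779  0.2092 -0.0326] -1.87
[[0.9, 0.3], [-1.0, 0.2], [-0.4, 0.1], [1.5, -0.5], [-0.3, 0.1], [-0.2, -0.1]]
[ 0.3784  0.2064 -0.0345] -1.98
[[-0.9, 0.7], [-1.6, 0.4], [-1.6, -0.9], [-0.8, -0.1], [0.1, 0.7], [-0.1, 0.4], [0.7, -0.4], [-1.3, -0.4], [-0.7, -0.8], [1.1, -1.4], [-0.6, -0.7], [-0.6, -0.9]]
--- slab
[ 0.3784  0.2035 -0.0449] -2.57
[[-0.7, 0.4], [0.3, -0.0], [0.2, -0.3]]
[ 0.3786  0.2072 -0.0549] -3.14
[[-0.1, -0.4], [0.2, 0.3], [-0.2, 0.1]]
[ 0.3786  0.205  -0.0468] -2.68
[[-1.1, 0.4], [-0.2, -0.0], [-0.3, -0.5], [0.1, -1.0], [0.4, -0.5], [-0.5, -0.4]]
```

```bash
python3 -c "
from cell import r
print(r.finish_job())"
```

```text
the job is handed in; nothing more can be done
None
```

The tote is on the bench slab, upright, and the job is handed in at about 20.5 s of the 67 s allowed. The steps ran in the order you gave:

- **Gate opened:** I pulled the knob until it met its stop, and the picture showed the pin clear of the lane.
- **Tote rolled:** I pushed its end wall with closed fingers until I felt it touch the end stop, at about 4 N.
- **Gate shut:** I pushed the knob back to its stop, and the picture showed the pin across the lane behind the tote.
- **Tote placed:** I lifted it by the handle, lowered it until it touched the slab, released it and moved the arm away.

**Last checks:**
- **Position:** The tote and slab centres agree within about 1 mm from the top camera and about 2 mm from the side camera. Their angles differ by 0.2° (top) and 1.3° (side).
- **Camera disagreement:** The two cameras differ from each other by 4–5 mm in y. This shifts the tote and the slab alike, so I compared them within each camera.
- **Forces:** The highest reading was about 36 N at the wrist, while pulling the knob out against its stop.
- **Beaker and loupe:** The arm went near neither, but I did not measure their positions again at the end.

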